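Pack the two gauges into the foam of their case

ROBOT

A 6-joint arm with a two-finger parallel gripper is mounted at the origin on a cart in front of the work surface, level with it; the furniture and walls round the work are solid. World frame = base frame: x ahead of the robot, y to its left, z up, the work surface at z = 0. Lengths are in m, angles in rad, forces in N, time in s.
With the tool pointing down it reaches from about 0.25 to 0.775 m from the base axis. Payload 4 kg.
Tool frame: the origin (TCP) lies midway between the tips of the shut fingers; the grasp point (between the pads) lies 19 mm behind it; y points along the fingers, x is the direction in which the jaws open and shut, and the axes are right-handed (so a half turn about y gives the same grasp; the last joint's range is limited). The gripper opens to 94 mm and grips with 3 to 60 N. Pads are 16 mm wide; open, the fingers measure 119 mm over their backs; the gripper's body (75 mm by 177 mm) begins 78 mm behind the grasp point.
Start: joints at [-1.319, 0.087, 1.371, -0, 1.684, -0.103], TCP at [0.191, -0.516, 0.206] pointing down, gripper open.
Joint ranges: [-3.1, 3.1], [-0.76, 2.03], [0.27, 2.55], [-1.08, 4.22], [0.17, 2.65], [-2.57, 2.57]. Speed limits (rad/s): [2.79, 2.79, 3.14, 3.14, 3.14, 3.14].

INTERFACE

Orientations are given as [roll, pitch, yaw] about the fixed x, y, z axes, in that order (R = Rz(yaw) Ry(pitch) Rx(roll)).
In Python, from bench import robot, snapshot, camera_info, ticket gives the robot as it stands.
- The arm moves only by the shell command python3 -m creep 'ROWS'. ROWS is JSON, a list of rows, each an object with "slide": the shift along the tool's x, y, z in mm, a list of three; "roll": the turn about the tool's y in degrees; "grip": the closure, from 0 (fully open) to 1 (shut). In form: [{"slide": [x, y, z], "roll": roll, "grip": grip}, ...]. A call has 1 to 20 rows; each row is the pose to reach, as a shift and turn from the pose commanded when the call began, along the tool's axes at that moment; what a row does not reach only later rows make up. A row lasts 1/12 s, in which the tool goes at most 41.7 mm and 7.16 degrees, less where a joint would pass 70% of its speed; a pose out of reach is approached as far as the arm can. A call with a gripper value outside its range is refused whole. The fingers move at their own pace and stop on an object; the grip force is fixed at half the most. Time passes only in rows, so rows that repeat a pose let the fingers close. It gives the time, the measured TCP pose, the force and the opening at its end, in the units of the state.
- robot.get_obs(): the state, without advancing time (a new reading comes with each control period).
- snapshot(name): name is "scene" or "side" or "wrist"; returns the picture (480x640x3 uint8, red, green, blue); there is no depth.
- camera_info(name): a dict with "fx", "fy", "cx", "cy" (pixels), "cam_to_world" (4x4, takes a point from camera to world coordinates). Camera axes: x right, y down, z forward; pixel columns grow to the right and rows downward; lengths in m; the calibration is good to about 2 mm. A picture is of the moment at which its call begins: read the wrist's pose just before it. camera_info takes no time and is no camera call; for the wrist camera it gives the pose at the moment of the call.
- ticket.close_job(): hands the job in, once; it reports no verdict.
The state is a dict: "time": time; "joint_positions": joint angles; "qvel": joint speeds; "joint_torque": joint torques, N m; "tool_pos": TCP position; "ee_rot": TCP orientation; "wrist_force": force on the tool from outside, world axes, zero at the start; "wrist_torque": the same for the moment, N m; "width": finger opening in m.
Only numpy, scipy, OpenCV 4.12 (cv2) and the standard library are available. Lean on these libraries where they do the work, as an engineer would, in place of code of your own. Each camera call takes 0.05 s, during which the arm holds its last target.

TASK

Put the angle gauge and the bow gauge away in the open foam-lined case: fit each one into the cutout of its own shape and press it down until it is fully home and level on the cutout's floor. The foam insert lies a little off to one side or the other in its case, so feel for the cutouts, and it grips the gauges, so laying them in is not enough. Leave the marker, tape roll and timer as they are, and let go of everything at the end.

Things in the scene. Friction and masses are not known exactly. Their poses are not given: they have to be found in the camera images.
- gauge_case: Open grey case, fixed, 160 x 246 mm (x, y). Origin: centre of its underside. Its dark foam insert (face 32 mm above the worktop) is 10 mm shorter than the case: it lies anywhere within 5 mm either way along y, and stays there. Two cutouts 20 mm deep: an L and, on its +y side, a U, with 1.2 mm play all round. Soft sprung ridges in their walls stop a gauge about 5 mm down; 5 to 20 N presses it home.
- angle_seat (a point): Where angle_mid lies with the angle gauge fully home if the insert lies mid-way; the true place is up to 5 mm off along the case's y (not reported, the same for both cutouts). 25 mm above the worktop; axes as the case's, the gauge's must point the same way. Ridges grip the long arm at x = -35 mm and the short arm at y = +40 mm from here; press near both.
- bow_seat (a point): Where bow_mid lies with the bow gauge fully home if the insert lies mid-way; the true place is up to 5 mm off along the case's y (not reported, the same for both cutouts). 25 mm above the worktop; axes as the case's, the gauge's must point the same way. Ridges grip both arms at x = +30 mm from here; press near both, as pressed at one the other may stay up.
- angle_mid (a point): Angle gauge: loose L-shaped aluminium bar, about 0.2 kg, 26 mm thick, lying flat. Point: centre of the long arm, half-way up (13 mm above its underside). Long arm x -60 to +60 mm, y -13 to +13; short arm x +34 to +60, reaching to y = +67. z up. Home, its upper face is 38 mm above the worktop, 6 mm above the foam.
- bow_mid (a point): Bow gauge: loose U-shaped aluminium bar, about 0.2 kg, 26 mm thick, lying flat. Point: centre of the U's back, half-way up (13 mm above its underside). Back x -13 to +13 mm, y -50 to +50; two arms (y 28 to 50 and -50 to -28) reaching to x = +67, 56 mm gap between. z up. Home, its upper face is 38 mm above the worktop, 6 mm above the foam.
- marker: Loose white marker pen with a black cap, 142 mm long, lying behind the case. Bystander. Origin: centre of its underside.
- tape_roll: Loose roll of yellow label tape, 62 mm across, 19 mm high, lying flat behind and to the right of the case. Bystander. Origin: centre of its underside.
- timer: Loose dark lab timer, 58 mm wide, 66 mm high, standing behind the case. Bystander. Origin: centre of its underside.
Not all that is in view belongs to the job. Leave any red look-alike of the part that bears bow_mid alone.

How it is judged:
At the end, for the whole second after the job is handed in: Each gauge is in its own cutout: its centre point within 2.5 mm in height, 4 mm along the case's x and 9 mm along its y of its seat point (the insert's play included), turned within 0.05 rad of the case and upright within 0.04 rad (x of angle_mid in the frame of angle_seat between -0.004 and 0.004 m and y of angle_mid in the frame of angle_seat between -0.009 and 0.009 m and z of angle_mid in the frame of angle_seat between -0.0025 and 0.0025 m and angle between the x axis of angle_mid and the x axis of angle_seat, either way round below 0.05 rad and angle between each of angle_mid, bow_mid's own z axis and vertical below 0.04 rad and x of bow_mid in the frame of bow_seat between -0.004 and 0.004 m and y of bow_mid in the frame of bow_seat between -0.009 and 0.009 m and z of bow_mid in the frame of bow_seat between -0.0025 and 0.0025 m and angle between the x axis of bow_mid and the x axis of bow_seat, either way round below 0.05 rad); the robot touches nothing.
It fails at once if the marker is moved more than 30 mm (distance of marker from where it was at the start of the episode above 0.03 m).
It fails at once if the tape roll is moved more than 30 mm (distance of tape_roll from where it was at the start of the episode above 0.03 m).
It fails at once if the timer is moved more than 30 mm (distance of timer from where it was at the start of the episode above 0.03 m).
It also fails if it takes over 67 s, if anything falls off the work surface, if the arm or the gripper's body presses on something with over 40 N, if the wrist force passes 120 N, or if a joint passes its speed limit or range.

## Working session

There is one attempt and no reset: what is moved stays moved. The work goes in short steps, Python scripts to look and compute and a shell command to move; the robot and the scene stay as the last step left them, time stands still between calls to the robot, and variables do not carry over. Pictures are saved under pics/ and viewed, and the job is handed in when it is done.

```bash
ls; mkdir -p pics; python3 - <<'E'
from bench import robot, snapshot, camera_info
import cv2,numpy as np
np.set_printoptions(precision=4,suppress=True)
for n in ["scene","side","wrist"]:
    c=camera_info(n); print(n,c["fx"],c["fy"],c["cx"],c["cy"]); print(np.array(c["cam_to_world"]))
    cv2.imwrite(f"pics/{n}0.png",snapshot(n)[:,:,::-1])
o=robot.get_obs(); print({k:np.round(v,4) for k,v in o.items()})
E
```

```text
pics
scene 521.9950491154623 521.9950491154623 314.20220322834405 239.97844756541875
[[-0.7018 -0.2746  0.6573 -0.347 ]
 [-0.7122  0.2894 -0.6396  0.7227]
 [-0.0146 -0.917  -0.3986  0.6346]
 [ 0.      0.      0.      1.    ]]
side 450.2362938924411 450.2362938924411 326.12403362282447 238.9809468456508
[[ 0.8507 -0.3422  0.399   0.0006]
 [-0.5255 -0.5342  0.6622 -1.1933]
 [-0.0134 -0.773  -0.6343  1.0089]
 [ 0.      0.      0.      1.    ]]
wrist 422.97588434122486 422.97588434122486 322.47202555002826 239.89806049368954
[[ 0.3482 -0.9134 -0.2108  0.2512]
 [-0.9374 -0.3396 -0.0768 -0.4926]
 [-0.0014  0.2244 -0.9745  0.3835]
 [ 0.      0.      0.      1.    ]]
{'time': np.float64(0.15), 'joint_positions': array([-1.3191,  0.0878,  1.3719, -0.    ,  1.6836, -0.1031]), 'qvel': array([-0.0008,  0.001 , -0.0045,  0.0025,  0.0005,  0.0013]), 'joint_torque': array([  0.0019, -34.0642, -30.2793,   0.0718,   0.0305,  -0.0001]), 'tool_pos': array([ 0.1909, -0.5154,  0.2046]), 'ee_rot': array([-1.5706,  0.0017, -1.2161]), 'wrist_force': array([ 0.1728, -0.059 ,  0.2621]), 'wrist_torque': array([ 0.0206,  0.0013, -0.0166]), 'width': np.float64(0.0943)}
```

View pics/scene0.png

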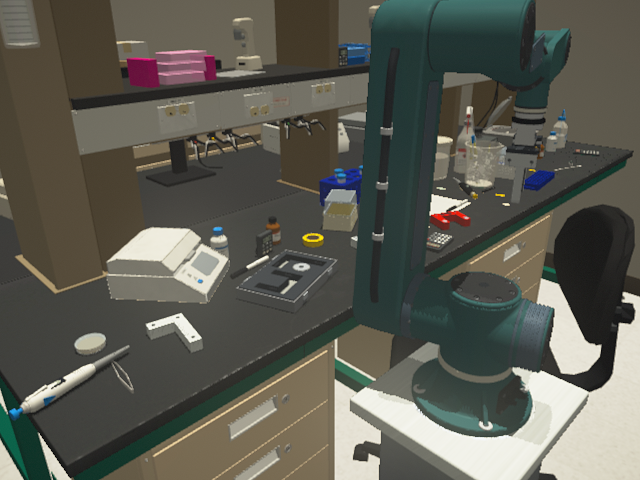

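View pics/side0.png

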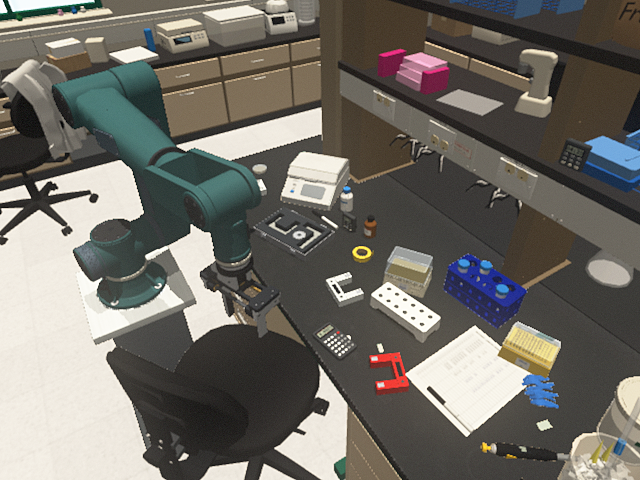

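View pics/wrist0.png

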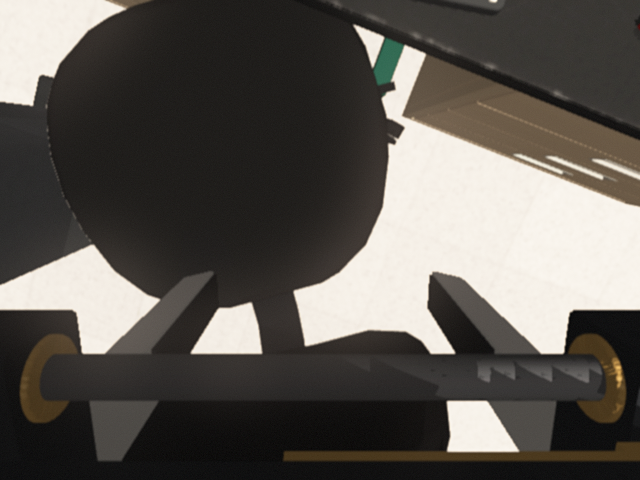

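Scene picture: white L at (177,330), case at (288,278). Side picture: white U at (345,288), red U look-alike at (389,372), and a white tube rack at (405,310).

Candidates for the bow gauge are the white U at side (345,288), the red U at side (389,372), which has to be left alone, and the white tube rack at (405,310). I choose the white U. For the angle gauge the only candidate is the white L at scene (177,330). I'll check both in close crops.

```bash
python3 - <<'E'
import cv2,numpy as np
s=cv2.imread("pics/scene0.png");d=cv2.imread("pics/side0.png")
def c(im,x0,y0,w,h,k): return cv2.resize(im[y0:y0+h,x0:x0+w],None,fx=k,fy=k,interpolation=cv2.INTER_CUBIC)
a=c(s,135,300,80,60,5);b=c(d,315,260,80,60,5);e=c(s,225,240,120,75,3.3333);f=c(d,245,195,120,75,3.3333)
top=np.hstack([a,b]);bot=np.hstack([e,f])
cv2.imwrite("pics/crops.png",np.vstack([top,bot]))
E
```

```text
(no output)
```

View pics/crops.png

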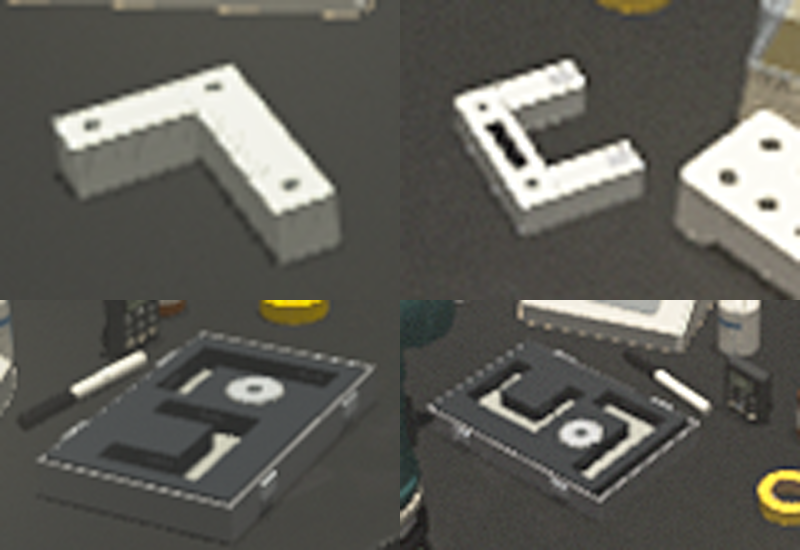

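```bash
cat > h.py <<'E'
import numpy as np,cv2
from bench import robot,snapshot,camera_info
np.set_printoptions(precision=4,suppress=True)
def ray(c,uv,z):
    T=np.array(c["cam_to_world"]);uv=np.atleast_2d(uv).astype(float)
    d=np.c_[(uv[:,0]-c["cx"])/c["fx"],(uv[:,1]-c["cy"])/c["fy"],np.ones(len(uv))]@T[:3,:3].T
    t=(z-T[2,3])/d[:,2]
    return T[:3,3]+d*t[:,None]
def proj(c,P):
    T=np.array(c["cam_to_world"]);P=(np.atleast_2d(P)-T[:3,3])@T[:3,:3]
    return np.c_[c["fx"]*P[:,0]/P[:,2]+c["cx"],c["fy"]*P[:,1]/P[:,2]+c["cy"]]
E
python3 - <<'E'
from h import *
s=camera_info("scene");d=camera_info("side")
print("L",ray(s,[(146,325),(182,313.6),(202,337.4),(190,342),(174.4,323.4),(149.6,330)],.026))
print("U",ray(d,[(326,280),(340,300.6),(364,292.6),(361,288.4),(350,272)],.026))
# case rim crops
f=lambda x,y:(225+x/3.3333,240+(y-300)/3.3333)
print("case s",ray(s,[f(38,460),f(205,332),f(375,370),f(232,505)],.036))
g=lambda x,y:(245+(x-400)/3.3333,195+(y-300)/3.3333)
print("case d",ray(d,[g(430,408),g(525,345),g(700,422),g(600,500)],.036))
E
```

```text
L [[0.5925 0.3161 0.026 ]
 [0.5774 0.237  0.026 ]
 [0.4659 0.2582 0.026 ]
 [0.4695 0.2845 0.026 ]
 [0.5541 0.27   0.026 ]
 [0.5692 0.3203 0.026 ]]
U [[ 0.5133 -0.3374  0.026 ]
 [ 0.5029 -0.4328  0.026 ]
 [ 0.5814 -0.4443  0.026 ]
 [ 0.5839 -0.4251  0.026 ]
 [ 0.5961 -0.3476  0.026 ]]
case s [[ 0.5701  0.0917  0.036 ]
 [ 0.6481 -0.1381  0.036 ]
 [ 0.4968 -0.1826  0.036 ]
 [ 0.4232  0.0383  0.036 ]]
case d [[ 0.4321  0.0146  0.036 ]
 [ 0.5699  0.0622  0.036 ]
 [ 0.6599 -0.1598  0.036 ]
 [ 0.5111 -0.2105  0.036 ]]
```

```bash
python3 -m creep '[{"slide":[38,0,333],"roll":-63.5,"grip":0},{"slide":[38,0,333],"roll":-63.5,"grip":0},{"slide":[38,0,333],"roll":-63.5,"grip":0},{"slide":[38,0,333],"roll":-63.5,"grip":0},{"slide":[38,0,333],"roll":-63.5,"grip":0},{"slide":[38,0,333],"roll":-63.5,"grip":0},{"slide":[38,0,333],"roll":-63.5,"grip":0},{"slide":[38,0,333],"roll":-63.5,"grip":0},{"slide":[38,0,333],"roll":-63.5,"grip":0},{"slide":[38,0,333],"roll":-63.5,"grip":0},{"slide":[38,0,333],"roll":-63.5,"grip":0}]'
python3 - <<'E'
from h import *
o=robot.get_obs();print(o["time"],o["tool_pos"],o["ee_rot"],o["joint_positions"])
c=camera_info("wrist");np.save("c1.npy",c)
cv2.imwrite("pics/w1.png",snapshot("wrist")[:,:,::-1])
E
```

```text
time: 1.07
tool_pos: [0.5165, -0.4354, 0.2046]
ee_rot: [-1.57, 0.002, -0.11]
wrist_force: [-1.1, -1.1, -1.0]
width: 0.0943
1.0667 [ 0.5165 -0.4354  0.2046] [-1.5703  0.0016 -0.1098] [-0.784   0.3742  1.0278 -0.0007  1.7412 -0.6743]
```

View pics/w1.png

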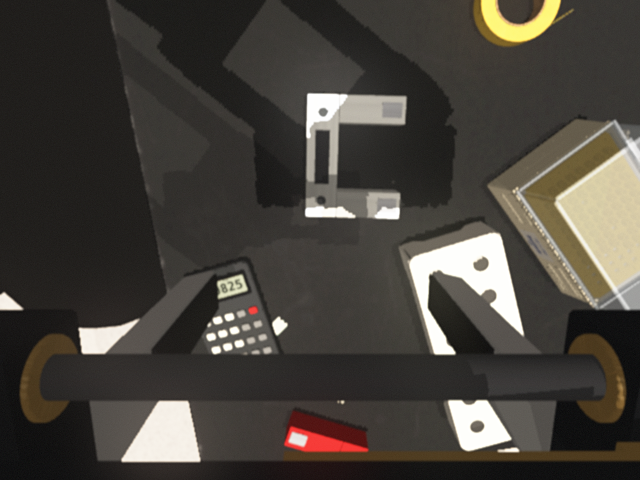

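```bash
python3 - <<'E'
from h import *
im=cv2.imread("pics/w1.png");c=np.load("c1.npy",allow_pickle=True).item()
hsv=cv2.cvtColor(im,cv2.COLOR_BGR2HSV)
m=((hsv[...,2]>95)&(hsv[...,1]<60)).astype(np.uint8); r=np.zeros_like(m); r[80:235,280:425]=m[80:235,280:425]
r=cv2.morphologyEx(r,cv2.MORPH_CLOSE,np.ones((3,3)))
cs,_=cv2.findContours(r,cv2.RETR_EXTERNAL,cv2.CHAIN_APPROX_NONE)
k=max(cs,key=cv2.contourArea);print(cv2.contourArea(k))
ap=cv2.approxPolyDP(k,5,True)[:,0];print(ap.tolist());P=ray(c,ap,.026);print(P[:,:2])
v=im.copy();cv2.drawContours(v,[k],-1,(0,0,255),1);cv2.imwrite("pics/w1m.png",cv2.resize(v[70:240,270:430],None,fx=4,fy=3.5))
E
```

```text
7522.5
[[307, 93], [305, 216], [398, 219], [398, 192], [335, 187], [338, 124], [404, 124], [406, 97]]
[[ 0.5149 -0.331 ]
 [ 0.5015 -0.4302]
 [ 0.5805 -0.4415]
 [ 0.5821 -0.4184]
 [ 0.5295 -0.4084]
 [ 0.5372 -0.3576]
 [ 0.5908 -0.3635]
 [ 0.5937 -0.3427]]
```

View pics/w1m.png

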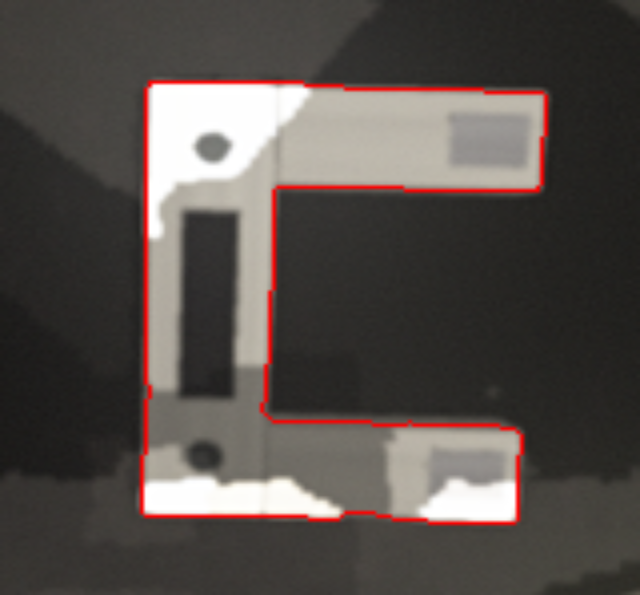

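```bash
python3 -m creep '[{"slide":[-1.5,20,40],"roll":1.7,"grip":0},{"slide":[-1.5,60,53.5],"roll":1.7,"grip":0},{"slide":[-1.5,100,53.5],"roll":1.7,"grip":0.3},{"slide":[-1.5,140,53.5],"roll":1.7,"grip":0.3},{"slide":[-1.5,175,53.5],"roll":1.7,"grip":0.3},{"slide":[-1.5,194,53.5],"roll":1.7,"grip":0.3},{"slide":[-1.5,194,53.5],"roll":1.7,"grip":0.3}]'
python3 - <<'E'
from h import *
o=robot.get_obs();print(o["time"],o["tool_pos"],o["ee_rot"],o["width"])
cv2.imwrite("pics/w2.png",snapshot("wrist")[:,:,::-1])
E
```

```text
time: 1.7
tool_pos: [0.5157, -0.3803, 0.0053]
ee_rot: [-1.565, 0.01, -0.142]
wrist_force: [-0.7, 1.1, 0.2]
width: 0.0664
1.7 [ 0.5157 -0.3803  0.0053] [-1.5647  0.0101 -0.1416] 0.06636096521416844
```

View pics/w2.png

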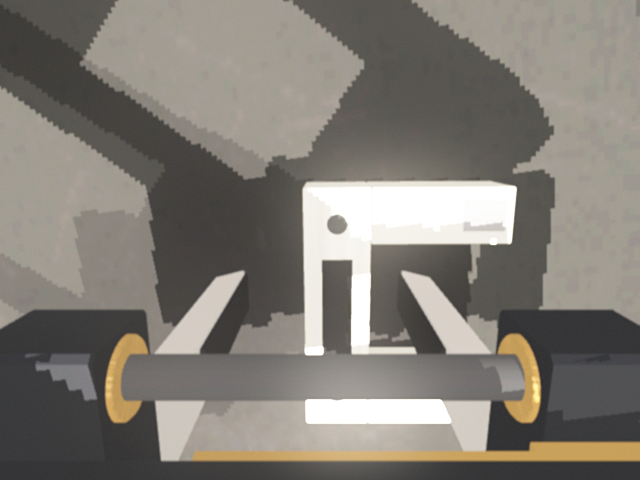

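```bash
python3 -m creep '[{"slide":[0,0,0],"roll":0,"grip":0.45},{"slide":[0,0,0],"roll":0,"grip":0.45}]'
```

```text
time: 1.92
tool_pos: [0.5218, -0.3844, 0.0149]
ee_rot: [-1.574, -0.005, -0.139]
wrist_force: [0.0, 0.1, 1.6]
width: 0.056
```

```bash
python3 -m creep '[{"slide":[0,0,0],"roll":0,"grip":0.5},{"slide":[0,0,0],"roll":0,"grip":0.55},{"slide":[0,0,0],"roll":0,"grip":0.6},{"slide":[0,0,0],"roll":0,"grip":0.65},{"slide":[0,0,0],"roll":0,"grip":1},{"slide":[0,0,0],"roll":0,"grip":1},{"slide":[0,0,0],"roll":0,"grip":1}]'
```

```text
time: 2.5
tool_pos: [0.521, -0.3824, 0.0117]
ee_rot: [-1.571, -0.0, -0.137]
wrist_force: [-0.3, 0.7, 1.2]
width: 0.0256
```

```bash
python3 -m creep '[{"slide":[0,-15,0],"roll":0,"grip":1},{"slide":[0,-45,0],"roll":0,"grip":1},{"slide":[0,-80,10],"roll":-3,"grip":1},{"slide":[-1,-112,35],"roll":-7,"grip":1},{"slide":[-1,-140,65],"roll":-10,"grip":1},{"slide":[-2,-165,98],"roll":-14,"grip":1},{"slide":[-2,-190,130],"roll":-17,"grip":1},{"slide":[-3,-210,165],"roll":-20,"grip":1},{"slide":[-3,-225,200],"roll":-23,"grip":1},{"slide":[-4,-235,235],"roll":-25,"grip":1},{"slide":[-4,-238,258],"roll":-26,"grip":1},{"slide":[-4,-238,270],"roll":-26.2,"grip":1},{"slide":[-4,-238,277],"roll":-26.2,"grip":1},{"slide":[-4,-238,277],"roll":-26.2,"grip":1},{"slide":[-4,-238,277],"roll":-26.2,"grip":1},{"slide":[-4,-238,277],"roll":-26.2,"grip":1}]'
python3 - <<'E'
from h import *
o=robot.get_obs();print(o["time"],o["tool_pos"],o["ee_rot"],o["width"],o["wrist_force"])
c=camera_info("wrist");np.save("c3.npy",c)
cv2.imwrite("pics/w3.png",snapshot("wrist")[:,:,::-1])
E
```

```text
time: 3.83
tool_pos: [0.5543, -0.1088, 0.2482]
ee_rot: [-1.57, 0.002, 0.318]
wrist_force: [-0.4, -0.0, -1.9]
width: 0.0259
3.8333 [ 0.5543 -0.1088  0.2482] [-1.5704  0.0021  0.3178] 0.02594595021537456 [-0.3917 -0.0071 -1.895 ]
```

View pics/w3.png

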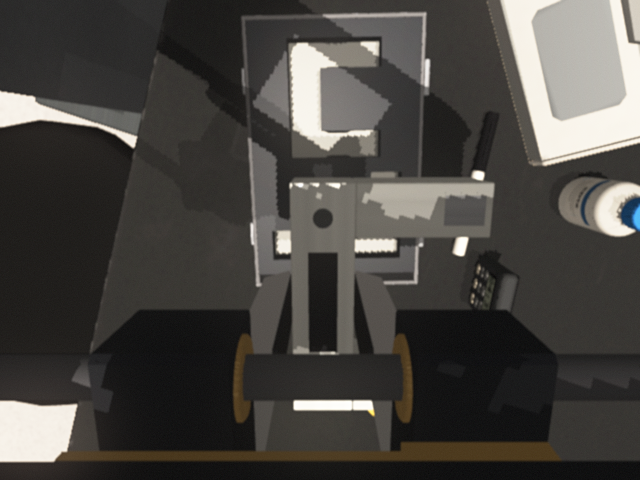

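```bash
python3 - <<'E'
from h import *
im=cv2.imread("pics/w3.png")
g=cv2.convertScaleAbs(im,alpha=1.5)
cv2.imwrite("pics/w3c.png",cv2.resize(g[0:170,235:435],None,fx=4,fy=3.5,interpolation=cv2.INTER_CUBIC))
E
```

```text
(no output)
```

View pics/w3c.png

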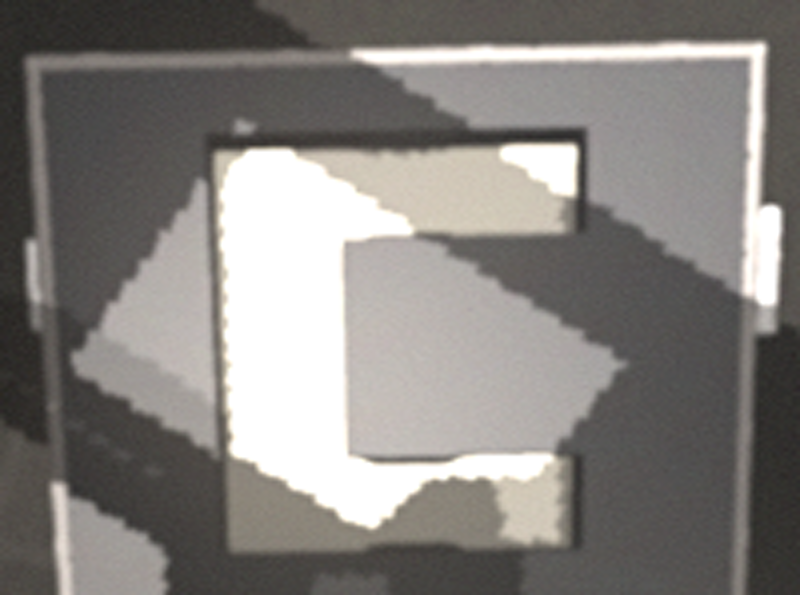

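```bash
python3 - <<'E'
from h import *
c=np.load("c3.npy",allow_pickle=True).item()
p=np.array([(208,133),(586,130),(578,548),(227,551),(345,238),(350,457)],float)/[4,3.5]+[235,0]
P=ray(c,p,.032)[:,:2];print(P)
o=np.array([.5543,-.1088]);y=.3178
R=np.array([[np.cos(y),np.sin(y)],[-np.sin(y),np.cos(y)]])
print("tool frame (x,z) mm\n",(P-o)@R.T*1000)
for a,b in [(0,3),(1,2),(0,1),(3,2),(4,5)]:
    d=P[b]-P[a];print(a,b,np.linalg.norm(d),np.degrees(np.arctan2(d[1],d[0])))
rim=np.array([(243,17),(426.5,13),(416,284),(257.5,284)],float)
for z in(.034,.038,.042):
    Q=ray(c,rim,z)[:,:2];print(z,Q.tolist(),[ (np.linalg.norm(Q[i]-Q[i-1]),np.arctan2(*(Q[i]-Q[i-1])[::-1])) for i in range(4)])
# held gauge: top z = tool z+ (26-11.7)
zt=.2482+.0143
g=np.array([(291,181),(494,180)],float)
G=ray(c,g,zt)[:,:2];print("held",(G-o)@R.T*1000)
E
```

```text
[[ 0.4769  0.0266]
 [ 0.5542  0.0528]
 [ 0.5872 -0.0429]
 [ 0.5109 -0.0688]
 [ 0.5126  0.0128]
 [ 0.5303 -0.0373]]
tool frame (x,z) mm
 [[-31.2388 152.8559]
 [ 50.3731 153.5982]
 [ 51.8192  52.3682]
 [-28.7097  51.5232]
 [ -1.6436 128.5644]
 [ -0.5002  75.4272]]
0 3 0.10136416363805979 -70.36166888788551
1 2 0.10124035616235985 -70.97293496855315
0 1 0.08161525252585512 18.729781808973947
3 2 0.08053333932531459 18.80976812706997
4 5 0.05314955998691192 -70.55869402511357
0.034 [[0.4367178989375028, 0.030325268281866095], [0.5838270514939462, 0.08209896701337122], [0.6626721777040692, -0.1467334873319051], [0.5154289009244984, -0.19535278414858503]] [(np.float64(0.23901047086393157), np.float64(1.9063799657004676)), (np.float64(0.15595389910552285), np.float64(0.3384026844476438)), (np.float64(0.24203480346589248), np.float64(-1.2389814360874571)), (np.float64(0.15506262792734327), np.float64(-2.8226673976725647))]
0.038 [[0.4377030282255366, 0.029543035448368705], [0.5833162804203185, 0.08079026595331468], [0.6613596587394139, -0.14571527300113543], [0.5156136461827628, -0.19384017757621846]] [(np.float64(0.23658005886309386), np.float64(1.9063799657004679)), (np.float64(0.15436805967935277), np.float64(0.338402684447644)), (np.float64(0.2395736381084183), np.float64(-1.2389814360874571)), (np.float64(0.15348585151903854), np.float64(-2.8226673976725647))]
0.042 [[0.4386881575135704, 0.0287608026148713], [0.5828055093466907, 0.07948156489325808], [0.6600471397747586, -0.14469705867036575], [0.5157983914410272, -0.1923275710038519]] [(np.float64(0.23414964686225612), np.float64(1.9063799657004679)), (np.float64(0.1527822202531827), np.float64(0.3384026844476439)), (np.float64(0.23711247275094405), np.float64(-1.2389814360874576)), (np.float64(0.15190907511073373), np.float64(-2.8226673976725642))]
held [[-12.5363  50.7291]
 [ 66.0935  51.1882]]
```

```bash
python3 - <<'E'
from h import *
im=cv2.imread("pics/w3.png")
g=cv2.convertScaleAbs(im,alpha=1.5)
cv2.imwrite("pics/w3d.png",cv2.resize(g[165:300,235:505],None,fx=2.9,fy=3.5,interpolation=cv2.INTER_CUBIC))
E
```

```text
(no output)
```

View pics/w3d.png

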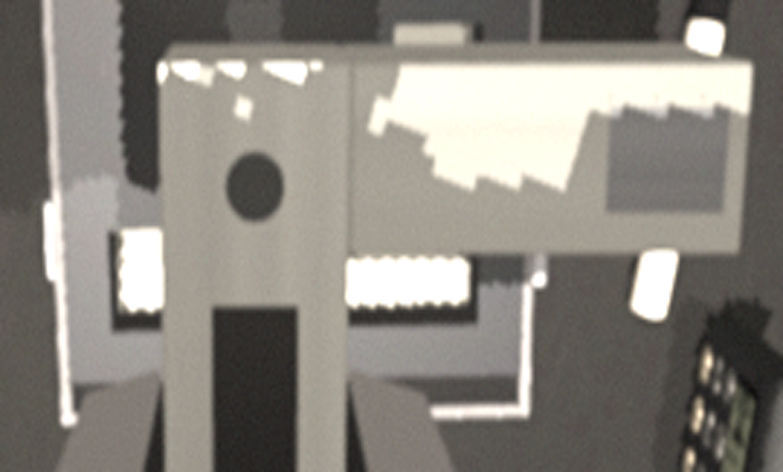

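```bash
python3 -m creep '[{"slide":[-4,15,25],"roll":-0.9,"grip":1},{"slide":[-9,45,50],"roll":-0.9,"grip":1},{"slide":[-14,80,80],"roll":-0.9,"grip":1},{"slide":[-16.4,115,95],"roll":-0.9,"grip":1},{"slide":[-16.4,148,102.2],"roll":-0.9,"grip":1},{"slide":[-16.4,172,102.2],"roll":-0.9,"grip":1},{"slide":[-16.4,188,102.2],"roll":-0.9,"grip":1},{"slide":[-16.4,194,102.2],"roll":-0.9,"grip":1},{"slide":[-16.4,196,102.2],"roll":-0.9,"grip":1},{"slide":[-16.4,196,102.2],"roll":-0.9,"grip":1},{"slide":[-16.4,196,102.2],"roll":-0.9,"grip":1},{"slide":[-16.4,196,102.2],"roll":-0.9,"grip":1}]'
python3 - <<'E'
from h import *
o=robot.get_obs();print(o["time"],o["tool_pos"],o["ee_rot"],o["width"],o["wrist_force"])
c=camera_info("wrist");np.save("c4.npy",c)
im=snapshot("wrist")[:,:,::-1]
cv2.imwrite("pics/w4.png",im)
E
```

```text
time: 4.88
tool_pos: [0.5085, -0.0161, 0.0553]
ee_rot: [-1.572, -0.003, 0.335]
wrist_force: [0.9, -0.9, -2.5]
width: 0.0258
4.8833 [ 0.5085 -0.0161  0.0553] [-1.5725 -0.003   0.335 ] 0.025781163444091506 [ 0.9333 -0.9447 -2.4668]
```

View pics/w4.png

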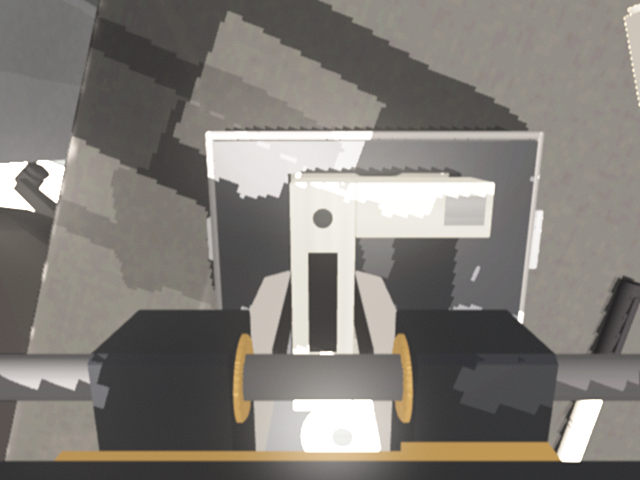

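```bash
python3 - <<'E'
from h import *
im=cv2.imread("pics/w4.png")
a=cv2.resize(im[150:260,270:520],None,fx=3.2,fy=3.2,interpolation=cv2.INTER_CUBIC)
a=cv2.convertScaleAbs((255*(a/255.)**.6).astype(np.uint8))
cv2.imwrite("pics/w4c.png",a)
E
```

```text
(no output)
```

View pics/w4c.png

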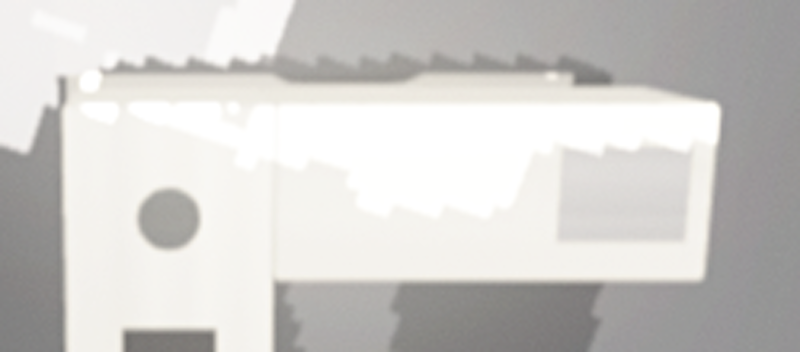

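```bash
python3 - <<'E'
from h import *
c=np.load("c4.npy",allow_pickle=True).item()
o=np.array([.5085,-.0161]);y=.335
R=np.array([[np.cos(y),np.sin(y)],[-np.sin(y),np.cos(y)]])
f=lambda p,z:(ray(c,np.array(p)/3.2+[270,150],z)[:,:2]-o)@R.T*1000
print("foam corner",f([(60,77),(600,62)],.032))
print("gauge top corner",f([(65,102),(720,102),(707,280),(275,280)],.0553+.0143))
Q=(ray(c,[(207,132),(542,132),(521,320),(218,300)],.034)[:,:2]);print([np.arctan2(*(Q[i]-Q[j])[::-1]) for i,j in((1,0),(0,3),(1,2))], (Q-o)@R.T*1000)
E
```

```text
foam corner [[-16.2323  50.6019]
 [ 63.6481  52.8388]]
gauge top corner [[-12.8793  50.4565]
 [ 66.5234  50.4882]
 [ 66.9769  28.3482]
 [ 12.9582  28.3588]]
[np.float64(0.33590477378743083), np.float64(1.9119076685837728), np.float64(1.90972787765985)] [[-53.2039  69.8377]
 [100.667   69.9769]
 [101.0323 -22.9367]
 [-52.7039 -11.961 ]]
```

```bash
python3 -m creep '[{"slide":[0,2,0],"roll":-0.1,"grip":1},{"slide":[0,4,0],"roll":-0.1,"grip":1},{"slide":[0,5,0],"roll":-0.1,"grip":1},{"slide":[0,5,0],"roll":-0.1,"grip":1},{"slide":[0,5,0],"roll":-0.1,"grip":1},{"slide":[0,5,0],"roll":-0.1,"grip":1}]'; python3 -m creep '[{"slide":[0,1.5,0],"roll":0,"grip":1},{"slide":[0,3,0],"roll":0,"grip":1},{"slide":[0,4.5,0],"roll":0,"grip":1},{"slide":[0,6,0],"roll":0,"grip":1},{"slide":[0,6,0],"roll":0,"grip":1},{"slide":[0,6,0],"roll":0,"grip":1}]'
```

```text
time: 5.43
tool_pos: [0.5071, -0.0155, 0.0484]
ee_rot: [-1.571, 0.0, 0.337]
wrist_force: [0.5, 0.9, -3.0]
width: 0.0257
time: 5.93
tool_pos: [0.507, -0.0157, 0.0423]
ee_rot: [-1.571, 0.0, 0.337]
wrist_force: [-0.5, -0.5, -2.9]
width: 0.0253
```

```bash
python3 -m creep '[{"slide":[0,1,0],"roll":0,"grip":1},{"slide":[0,2,0],"roll":0,"grip":1},{"slide":[0,3,0],"roll":0,"grip":1},{"slide":[0,4,0],"roll":0,"grip":1},{"slide":[0,4,0],"roll":0,"grip":1}]'
```

```text
time: 6.35
tool_pos: [0.5072, -0.0158, 0.0386]
ee_rot: [-1.571, -0.0, 0.337]
wrist_force: [0.3, -1.7, -1.9]
width: 0.0256
```

```bash
python3 -m creep '[{"slide":[0,1,0],"roll":0,"grip":1},{"slide":[0,2,0],"roll":0,"grip":1},{"slide":[0,3,0],"roll":0,"grip":1},{"slide":[0,3,0],"roll":0,"grip":1}]'
```

```text
time: 6.68
tool_pos: [0.5074, -0.0164, 0.0364]
ee_rot: [-1.573, -0.0, 0.337]
wrist_force: [-3.7, -3.6, 5.4]
width: 0.0258
```

```bash
python3 -m creep '[{"slide":[0,0,0],"roll":0,"grip":0.45},{"slide":[0,0,0],"roll":0,"grip":0.45},{"slide":[0,0,0],"roll":0,"grip":0.45},{"slide":[0,-10,0],"roll":0,"grip":0.45},{"slide":[0,-25,0],"roll":0,"grip":0.45},{"slide":[0,-40,0],"roll":0,"grip":1},{"slide":[10,-40,13],"roll":0,"grip":1},{"slide":[20,-40,26],"roll":0,"grip":1},{"slide":[30,-40,39],"roll":0,"grip":1},{"slide":[30,-35,39],"roll":0,"grip":1},{"slide":[30,-30,39],"roll":0,"grip":1},{"slide":[30,-25,39],"roll":0,"grip":1},{"slide":[30,-25,39],"roll":0,"grip":1}]'
python3 - <<'E'
from h import *
im=snapshot("wrist")[:,:,::-1]
cv2.imwrite("pics/w5.png",im)
E
```

```text
time: 7.77
tool_pos: [0.521, 0.0306, 0.0587]
ee_rot: [-1.57, 0.003, 0.337]
wrist_force: [0.1, -0.1, -0.5]
width: 0.0021
```

View pics/w5.png

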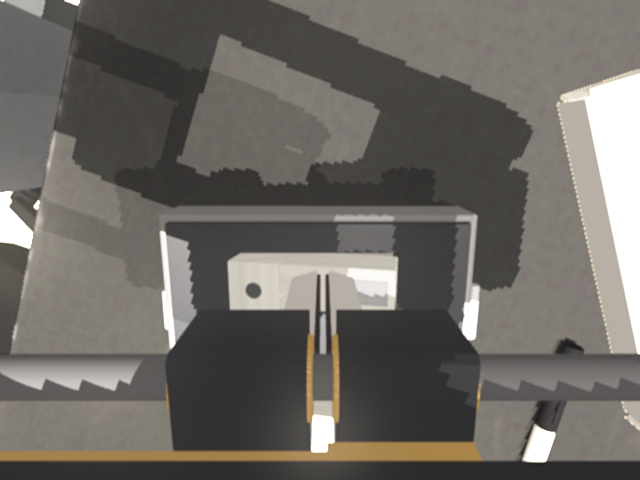

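```bash
python3 -m creep '[{"slide":[0,3,0],"roll":0,"grip":1},{"slide":[0,6,0],"roll":0,"grip":1},{"slide":[0,8,0],"roll":0,"grip":1},{"slide":[0,10,0],"roll":0,"grip":1},{"slide":[0,12,0],"roll":0,"grip":1},{"slide":[0,12,0],"roll":0,"grip":1}]'; python3 -m creep '[{"slide":[0,2,0],"roll":0,"grip":1},{"slide":[0,4,0],"roll":0,"grip":1},{"slide":[0,6,0],"roll":0,"grip":1},{"slide":[0,6,0],"roll":0,"grip":1}]'
```

```text
time: 8.32
tool_pos: [0.5226, 0.0312, 0.0484]
ee_rot: [-1.571, -0.0, 0.337]
wrist_force: [1.6, 0.5, 1.0]
width: 0.0005
time: 8.65
tool_pos: [0.5227, 0.0312, 0.0423]
ee_rot: [-1.571, -0.001, 0.337]
wrist_force: [0.7, 0.6, 1.4]
width: 0.0006
```

```bash
python3 -m creep '[{"slide":[0,1,0],"roll":0,"grip":1},{"slide":[0,2,0],"roll":0,"grip":1},{"slide":[0,3,0],"roll":0,"grip":1},{"slide":[0,4,0],"roll":0,"grip":1},{"slide":[0,4,0],"roll":0,"grip":1}]'; python3 -m creep '[{"slide":[0,1,0],"roll":0,"grip":1},{"slide":[0,2,0],"roll":0,"grip":1},{"slide":[0,2,0],"roll":0,"grip":1}]'
```

```text
time: 9.07
tool_pos: [0.5236, 0.0313, 0.0398]
ee_rot: [-1.572, -0.003, 0.337]
wrist_force: [1.2, 1.7, 6.7]
width: 0.0005
time: 9.32
tool_pos: [0.5241, 0.0301, 0.0388]
ee_rot: [-1.574, -0.003, 0.337]
wrist_force: [-0.1, -0.5, 10.3]
width: 0.0003
```

```bash
python3 -m creep '[{"slide":[0,2,0],"roll":0,"grip":1},{"slide":[0,4,0],"roll":0,"grip":1},{"slide":[0,6,0],"roll":0,"grip":1},{"slide":[0,6,0],"roll":0,"grip":1}]'
```

```text
time: 9.65
tool_pos: [0.5247, 0.0291, 0.038]
ee_rot: [-1.577, -0.004, 0.337]
wrist_force: [-8.7, -3.2, 31.7]
width: 0.0005
```

```bash
python3 -m creep '[{"slide":[0,-15,0],"roll":0,"grip":1},{"slide":[0,-32,0],"roll":0,"grip":1},{"slide":[0,-32,-26],"roll":0,"grip":1},{"slide":[0,-32,-52],"roll":0,"grip":1},{"slide":[0,-32,-78],"roll":0,"grip":1},{"slide":[0,-27,-78],"roll":0,"grip":1},{"slide":[0,-22,-78],"roll":0,"grip":1},{"slide":[0,-20,-78],"roll":0,"grip":1}]'; python3 -m creep '[{"slide":[0,2,0],"roll":0,"grip":1},{"slide":[0,4,0],"roll":0,"grip":1},{"slide":[0,6,0],"roll":0,"grip":1},{"slide":[0,8,0],"roll":0,"grip":1},{"slide":[0,10,0],"roll":0,"grip":1},{"slide":[0,12,0],"roll":0,"grip":1},{"slide":[0,12,0],"roll":0,"grip":1}]'
```

```text
time: 10.32
tool_pos: [0.5464, -0.0422, 0.0483]
ee_rot: [-1.569, 0.004, 0.337]
wrist_force: [-0.4, 0.5, -0.4]
width: 0.0004
time: 10.9
tool_pos: [0.5484, -0.0423, 0.0385]
ee_rot: [-1.571, -0.0, 0.338]
wrist_force: [-0.5, 0.4, -0.1]
width: 0.0003
```

```bash
python3 -m creep '[{"slide":[0,2,0],"roll":0,"grip":1},{"slide":[0,4,0],"roll":0,"grip":1},{"slide":[0,6,0],"roll":0,"grip":1},{"slide":[0,8,0],"roll":0,"grip":1},{"slide":[0,8,0],"roll":0,"grip":1}]'
```

```text
time: 11.32
tool_pos: [0.5487, -0.0424, 0.038]
ee_rot: [-1.572, -0.001, 0.338]
wrist_force: [-13.3, 2.2, 30.9]
width: 0.0005
```

```bash
python3 -m creep '[{"slide":[0,-15,0],"roll":0,"grip":1},{"slide":[0,-24,0],"roll":0,"grip":1},{"slide":[-15,-24,20],"roll":0,"grip":1},{"slide":[-30,-24,39],"roll":0,"grip":1},{"slide":[-30,-20,39],"roll":0,"grip":1},{"slide":[-30,-15,39],"roll":0,"grip":1},{"slide":[-30,-10,39],"roll":0,"grip":1},{"slide":[-30,-6,39],"roll":0,"grip":1},{"slide":[-30,-3,39],"roll":0,"grip":1},{"slide":[-30,-3,39],"roll":0,"grip":1}]'
```

```text
time: 12.15
tool_pos: [0.5077, -0.016, 0.038]
ee_rot: [-1.571, 0.0, 0.337]
wrist_force: [-10.5, 1.5, 25.2]
width: 0.0005
```

```bash
python3 -m creep '[{"slide":[0,-15,0],"roll":0,"grip":1},{"slide":[0,-45,0],"roll":0,"grip":1},{"slide":[10,-80,15],"roll":-5,"grip":1},{"slide":[30,-110,40],"roll":-11,"grip":0.8},{"slide":[48,-135,68],"roll":-18,"grip":0.6},{"slide":[68,-155,97],"roll":-25,"grip":0.4},{"slide":[89,-160,125],"roll":-32,"grip":0.3},{"slide":[108,-162,153],"roll":-39,"grip":0.3},{"slide":[127,-162,180],"roll":-46,"grip":0.3},{"slide":[142,-162,203],"roll":-53,"grip":0.3},{"slide":[152,-162,217],"roll":-58,"grip":0.3},{"slide":[157,-162,223],"roll":-60,"grip":0.3},{"slide":[158,-162,225],"roll":-60,"grip":0.3},{"slide":[158,-162,225],"roll":-60,"grip":0.3},{"slide":[158,-162,225],"roll":-60,"grip":0.3},{"slide":[158,-162,225],"roll":-60,"grip":0.3}]'
python3 - <<'E'
from h import *
o=robot.get_obs();print(o["time"],o["tool_pos"],o["ee_rot"],o["joint_positions"])
c=camera_info("wrist");np.save("c6.npy",c)
cv2.imwrite("pics/w6.png",snapshot("wrist")[:,:,::-1])
cv2.imwrite("pics/s6.png",snapshot("side")[:,:,::-1][150:330,180:420])
E
```

```text
time: 13.48
tool_pos: [0.5819, 0.2481, 0.1952]
ee_rot: [-1.571, 0.0, 1.383]
wrist_force: [0.5, 0.2, 0.7]
width: 0.066
13.4833 [0.5819 0.2481 0.1952] [-1.5707  0.0005  1.3827] [ 0.3136  0.2748  1.1735 -0.0004  1.6936 -1.0692]
```

View pics/w6.png

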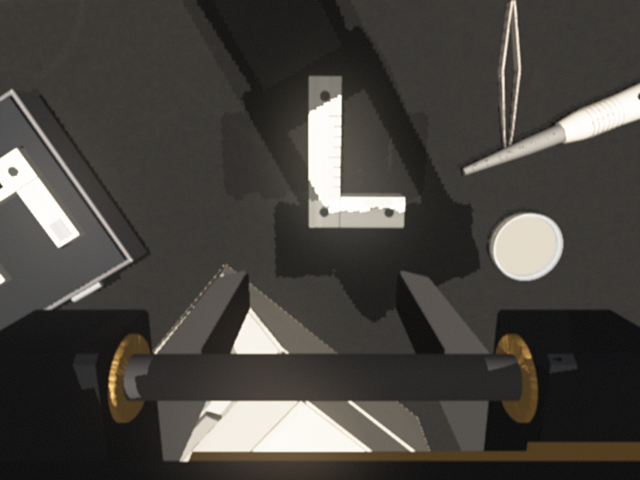

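View pics/s6.png

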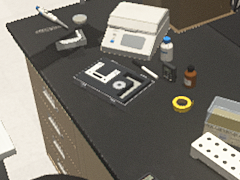

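```bash
python3 - <<'E'
from h import *
im=cv2.imread("pics/w6.png");c=np.load("c6.npy",allow_pickle=True).item()
g=cv2.cvtColor(im,cv2.COLOR_BGR2GRAY)
r=np.zeros_like(g);r[65:240,295:420]=(g[65:240,295:420]>85)
r=cv2.morphologyEx(r,cv2.MORPH_CLOSE,np.ones((3,3)))
cs,_=cv2.findContours(r,cv2.RETR_EXTERNAL,cv2.CHAIN_APPROX_NONE)
k=max(cs,key=cv2.contourArea)
ap=cv2.approxPolyDP(k,5,True)[:,0];P=ray(c,ap,.026)
print(ap.tolist())
o=np.array([.5819,.2481]);y=1.3827
R=np.array([[np.cos(y),np.sin(y)],[-np.sin(y),np.cos(y)]])
print(np.c_[P[:,:2],(P[:,:2]-o)@R.T*1000])
B=ray(c,[(228,265),(440,455),(190,460)],.08)[:,:2];print("balance",np.c_[B,(B-o)@R.T*1000])
# red rect for orientation
for i in range(len(P)):
    d=P[i]-P[i-1];print(i,np.linalg.norm(d[:2])*1000,np.degrees(np.arctan2(d[1],d[0])))
E
```

```text
[[309, 76], [308, 226], [403, 227], [405, 196], [340, 191], [341, 77]]
[[  0.4669   0.2595 -10.2609 115.0642]
 [  0.5831   0.2358 -11.8575  -3.4728]
 [  0.5988   0.314   67.8951  -4.2572]
 [  0.5732   0.3194  68.3954  21.8367]
 [  0.5592   0.2674  14.6934  25.9171]
 [  0.4723   0.2838  14.5618 114.3537]]
balance [[   0.5904    0.1771  -68.1346  -21.5764]
 [   0.7784    0.3081   95.7178 -181.7962]
 [   0.7453    0.1078 -107.2814 -186.7458]]
0 24.83281341676838 -102.4165421098121
1 118.54778746775722 -11.548830733667723
2 79.7565243077312 78.65941853057072
3 26.09867310978558 168.1245702669645
4 53.85675506718516 -105.12218750049752
5 88.43678305960836 169.30817588204687
```

```bash
python3 -m creep '[{"slide":[1.7,8,20],"roll":0.4,"grip":0.3},{"slide":[1.7,30,40],"roll":0.4,"grip":0.3},{"slide":[1.7,65,47.5],"roll":0.4,"grip":0.3},{"slide":[1.7,100,47.5],"roll":0.4,"grip":0.3},{"slide":[1.7,132,47.5],"roll":0.4,"grip":0.3},{"slide":[1.7,158,47.5],"roll":0.4,"grip":0.3},{"slide":[1.7,174,47.5],"roll":0.4,"grip":0.3},{"slide":[1.7,181,47.5],"roll":0.4,"grip":0.4},{"slide":[1.7,183.5,47.5],"roll":0.4,"grip":0.5},{"slide":[1.7,183.5,47.5],"roll":0.4,"grip":0.55},{"slide":[1.7,183.5,47.5],"roll":0.4,"grip":0.6},{"slide":[1.7,183.5,47.5],"roll":0.4,"grip":0.65},{"slide":[1.7,183.5,47.5],"roll":0.4,"grip":1},{"slide":[1.7,183.5,47.5],"roll":0.4,"grip":1},{"slide":[1.7,183.5,47.5],"roll":0.4,"grip":1}]'
```

```text
time: 14.83
tool_pos: [0.5362, 0.2593, 0.0135]
ee_rot: [-1.573, -0.0, 1.377]
wrist_force: [-1.0, -0.9, 5.7]
width: 0.0253
```

```bash
python3 - <<'E'
from h import *
c=np.load("c3.npy",allow_pickle=True).item()
P=ray(c,[(273.6,258),(398.8,256.8),(272.5,231)],.032)[:,:2];print(P,np.linalg.norm(P[0]-P[1]),np.arctan2(*(P[1]-P[0])[::-1]))
y=np.array([-np.sin(.337),np.cos(.337)]);s=(P[0]+P[1])/2+.0142*y;print("seat",s)
# relative to bow seat actual (.507,-.016)
R=np.array([[np.cos(.337),np.sin(.337)],[-np.sin(.337),np.cos(.337)]]);print(R@(s-[.5072,-.0160]))
E
```

```text
[[ 0.5227 -0.1658]
 [ 0.6375 -0.1266]
 [ 0.514  -0.1405]] 0.12129175143520121 0.32881077337531117
seat [ 0.5754 -0.1328]
[ 0.0258 -0.1328]
```

```bash
python3 -m creep '[{"slide":[0,-10,0],"roll":0,"grip":1},{"slide":[0,-35,0],"roll":0,"grip":1},{"slide":[0,-70,0],"roll":0,"grip":1},{"slide":[0,-105,0],"roll":0,"grip":1},{"slide":[-8,-140,-2],"roll":-2,"grip":1},{"slide":[-30,-165,-10],"roll":-5,"grip":1},{"slide":[-60,-180,-22],"roll":-9,"grip":1},{"slide":[-95,-187,-36],"roll":-13,"grip":1},{"slide":[-130,-187,-50],"roll":-17,"grip":1},{"slide":[-165,-187,-64],"roll":-21,"grip":1},{"slide":[-200,-187,-78],"roll":-25,"grip":1},{"slide":[-230,-187,-90],"roll":-28,"grip":1},{"slide":[-248,-187,-97],"roll":-30,"grip":1},{"slide":[-255,-187,-100],"roll":-30.4,"grip":1},{"slide":[-257.5,-187,-100.5],"roll":-30.4,"grip":1},{"slide":[-257.5,-187,-100.5],"roll":-30.4,"grip":1},{"slide":[-257.5,-187,-100.5],"roll":-30.4,"grip":1},{"slide":[-257.5,-187,-100.5],"roll":-30.4,"grip":1}]'
python3 - <<'E'
from h import *
o=robot.get_obs();print(o["time"],o["tool_pos"],o["ee_rot"],o["width"],o["joint_positions"])
c=camera_info("wrist");np.save("c7.npy",c)
cv2.imwrite("pics/w7.png",snapshot("wrist")[:,:,::-1])
E
```

```text
time: 16.33
tool_pos: [0.5843, -0.0108, 0.199]
ee_rot: [-1.571, -0.001, 1.91]
wrist_force: [0.1, -0.4, -2.4]
width: 0.0256
16.3333 [ 0.5843 -0.0108  0.199 ] [-1.5709 -0.0006  1.91  ] 0.025606667467685543 [-0.1159  0.1654  1.2966  0.0006  1.6798 -2.0258]
```

View pics/w7.png

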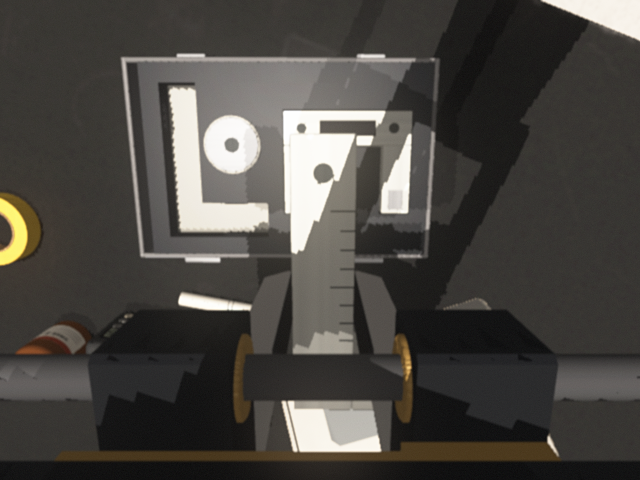

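```bash
python3 - <<'E'
from h import *
im=cv2.imread("pics/w7.png")
a=(255*(im/255.)**.6).astype(np.uint8)
cv2.imwrite("pics/w7c.png",np.hstack([cv2.resize(a[75:245,150:280],None,fx=3.5,fy=3.5,interpolation=cv2.INTER_CUBIC),cv2.resize(a[75:245,275:365],None,fx=3.5,fy=3.5,interpolation=cv2.INTER_CUBIC)]))
E
```

```text
(no output)
```

View pics/w7c.png

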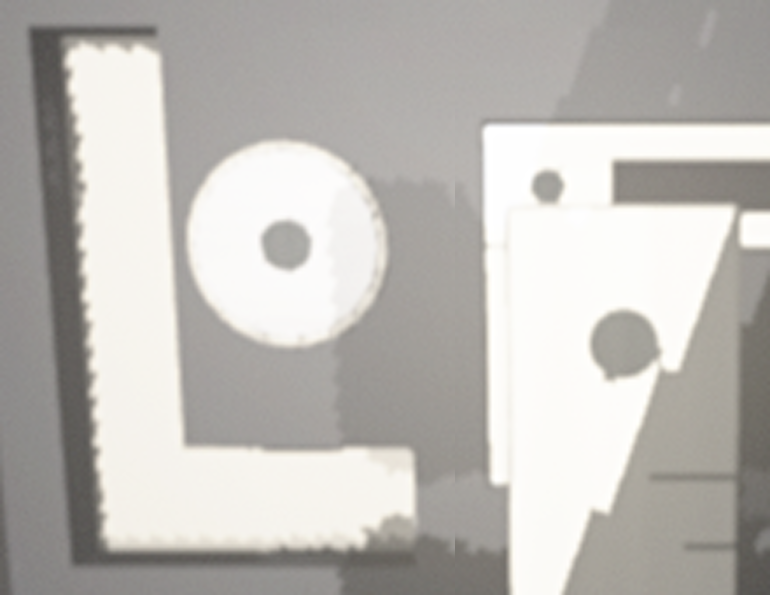

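```bash
python3 - <<'E'
from h import *
c=np.load("c7.npy",allow_pickle=True).item()
p=np.array([(30,28),(73,565),(157,28),(184,447),(415,565),(413,447)],float)/3.5+[150,75]
m=np.array([(-61.2,-14.2),(61.2,-14.2),(-61.2,14.2),(32.8,14.2),(61.2,68.2),(32.8,68.2)])/1000
P=ray(c,p,.032)[:,:2]
def fit(m,P):
    H=(m-m.mean(0)).T@(P-P.mean(0));th=np.arctan2(H[0,1]-H[1,0],H[0,0]+H[1,1])
    R=np.array([[np.cos(th),-np.sin(th)],[np.sin(th),np.cos(th)]]);t=P.mean(0)-R@m.mean(0)
    return th,t,(P-(m@R.T+t))*1000
th,t,r=fit(m,P);print("L seat",th,t);print(r)
o=np.array([.5843,-.0108]);y=1.910
R=np.array([[np.cos(y),np.sin(y)],[-np.sin(y),np.cos(y)]])
G=ray(c,[(290.1,133.6),(355.6,133.6)],.199-.0135+.026)[:,:2];print("held end in tool",(G-o)@R.T*1000)
# U gauge check in view: top corners z .038 (back outer)
U=ray(c,[(283,110),(412,110)],.038)[:,:2];print("U back",U)
y2=.337;b=np.array([.5072,-.0160]);Rb=np.array([[np.cos(y2),-np.sin(y2)],[np.sin(y2),np.cos(y2)]])
print("expected",b+Rb@[-.013,-.05],b+Rb@[-.013,.05])
E
```

```text
L seat 0.3391162889039987 [ 0.5757 -0.133 ]
[[ 0.4412  0.5377]
 [-0.2341 -0.019 ]
 [ 0.5328  0.2019]
 [-0.2992 -0.0436]
 [-0.144  -0.4857]
 [-0.2967 -0.1913]]
held end in tool [[-11.8381  68.4719]
 [ 13.1784  68.492 ]]
U back [[ 0.5103 -0.0686]
 [ 0.4772  0.0251]]
expected [ 0.5115 -0.0675] [0.4784 0.0269]
```

```bash
python3 -m creep '[{"slide":[-15,0,5],"roll":0,"grip":1},{"slide":[-45,5,16],"roll":0,"grip":1},{"slide":[-78,20,28],"roll":0,"grip":1},{"slide":[-100,50,36],"roll":0,"grip":1},{"slide":[-110,85,40],"roll":0,"grip":1},{"slide":[-112.2,115,40.3],"roll":0,"grip":1},{"slide":[-112.2,134,40.3],"roll":0,"grip":1},{"slide":[-112.2,142,40.3],"roll":0,"grip":1},{"slide":[-112.2,145.5,40.3],"roll":0,"grip":1},{"slide":[-112.2,145.5,40.3],"roll":0,"grip":1},{"slide":[-112.2,145.5,40.3],"roll":0,"grip":1},{"slide":[-112.2,145.5,40.3],"roll":0,"grip":1},{"slide":[-112.2,145.5,40.3],"roll":0,"grip":1}]'
python3 - <<'E'
from h import *
o=robot.get_obs();print(o["time"],o["tool_pos"],o["ee_rot"],o["width"])
c=camera_info("wrist");np.save("c8.npy",c)
im=snapshot("wrist")[:,:,::-1]
cv2.imwrite("pics/w8.png",(255*(im/255.)**.7).astype(np.uint8))
E
```

```text
time: 17.47
tool_pos: [0.5849, -0.1318, 0.0556]
ee_rot: [-1.574, 0.002, 1.909]
wrist_force: [0.5, 0.4, -3.4]
width: 0.026
17.4667 [ 0.5849 -0.1318  0.0556] [-1.5738  0.0024  1.9086] 0.026032193991547256
```

View pics/w8.png

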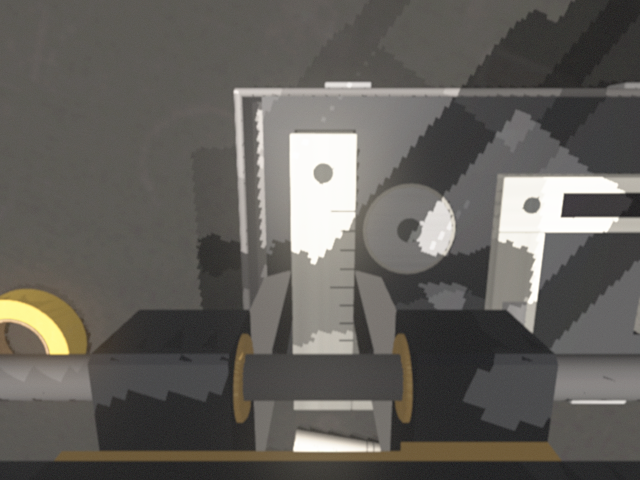

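```bash
python3 -m creep '[{"slide":[0,0,0],"roll":0,"grip":1},{"slide":[0,1,0],"roll":0,"grip":1},{"slide":[0,2,0],"roll":0,"grip":1},{"slide":[0,3,0],"roll":0,"grip":1},{"slide":[0,4,0],"roll":0,"grip":1},{"slide":[0,4,0],"roll":0,"grip":1},{"slide":[0,4,0],"roll":0,"grip":1}]'; python3 -m creep '[{"slide":[0,1,0],"roll":0,"grip":1},{"slide":[0,2,0],"roll":0,"grip":1},{"slide":[0,3,0],"roll":0,"grip":1},{"slide":[0,4,0],"roll":0,"grip":1},{"slide":[0,5,0],"roll":0,"grip":1},{"slide":[0,5,0],"roll":0,"grip":1}]'
```

```text
time: 18.1
tool_pos: [0.5835, -0.1317, 0.0492]
ee_rot: [-1.57, -0.0, 1.908]
wrist_force: [-0.1, 1.6, -1.9]
width: 0.0259
time: 18.6
tool_pos: [0.5834, -0.1317, 0.0441]
ee_rot: [-1.57, -0.0, 1.908]
wrist_force: [0.6, 0.2, -3.2]
width: 0.0258
```

```bash
python3 -m creep '[{"slide":[0,1,0],"roll":0,"grip":1},{"slide":[0,2,0],"roll":0,"grip":1},{"slide":[0,3,0],"roll":0,"grip":1},{"slide":[0,3,0],"roll":0,"grip":1}]'
```

```text
time: 18.93
tool_pos: [0.5834, -0.1317, 0.0412]
ee_rot: [-1.57, -0.0, 1.908]
wrist_force: [0.3, -0.1, -2.7]
width: 0.0257
```

```bash
python3 -m creep '[{"slide":[0,1,0],"roll":0,"grip":1},{"slide":[0,2,0],"roll":0,"grip":1},{"slide":[0,3,0],"roll":0,"grip":1},{"slide":[0,3,0],"roll":0,"grip":1}]'
```

```text
time: 19.27
tool_pos: [0.5837, -0.1316, 0.0389]
ee_rot: [-1.571, -0.0, 1.908]
wrist_force: [-0.6, 0.6, -0.9]
width: 0.0254
```

```bash
python3 -m creep '[{"slide":[0,1,0],"roll":0,"grip":1},{"slide":[0,2,0],"roll":0,"grip":1},{"slide":[0,2,0],"roll":0,"grip":1}]'
```

```text
time: 19.52
tool_pos: [0.5842, -0.1317, 0.0375]
ee_rot: [-1.572, 0.001, 1.908]
wrist_force: [-0.8, 1.4, 3.5]
width: 0.0256
```

```bash
python3 -m creep '[{"slide":[0,0,0],"roll":0,"grip":0.5},{"slide":[0,0,0],"roll":0,"grip":0.5},{"slide":[0,0,0],"roll":0,"grip":0.5},{"slide":[0,-10,0],"roll":0,"grip":0.5},{"slide":[0,-25,0],"roll":0,"grip":0.5},{"slide":[0,-40,0],"roll":0,"grip":1},{"slide":[0,-40,14],"roll":0,"grip":1},{"slide":[0,-40,28],"roll":0,"grip":1},{"slide":[0,-40,43],"roll":0,"grip":1},{"slide":[0,-35,43],"roll":0,"grip":1},{"slide":[0,-30,43],"roll":0,"grip":1},{"slide":[0,-25,43],"roll":0,"grip":1},{"slide":[0,-25,43],"roll":0,"grip":1}]'
python3 - <<'E'
from h import *
im=snapshot("wrist")[:,:,::-1]
cv2.imwrite("pics/w9.png",(255*(im/255.)**.7).astype(np.uint8))
E
```

```text
time: 20.6
tool_pos: [0.5427, -0.1454, 0.0598]
ee_rot: [-1.569, -0.002, 1.908]
wrist_force: [-0.2, -0.6, 0.7]
width: 0.0004
```

View pics/w9.png

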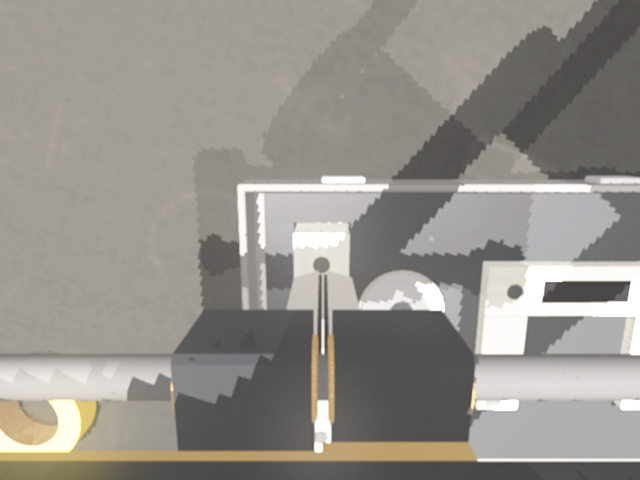

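```bash
python3 -m creep '[{"slide":[0,3,0],"roll":0,"grip":1},{"slide":[0,6,0],"roll":0,"grip":1},{"slide":[0,9,0],"roll":0,"grip":1},{"slide":[0,11,0],"roll":0,"grip":1},{"slide":[0,13,0],"roll":0,"grip":1},{"slide":[0,15,0],"roll":0,"grip":1},{"slide":[0,17,0],"roll":0,"grip":1},{"slide":[0,17,0],"roll":0,"grip":1}]'
```

```text
time: 21.32
tool_pos: [0.5428, -0.146, 0.0441]
ee_rot: [-1.57, -0.0, 1.908]
wrist_force: [-0.2, 0.5, 0.3]
width: 0.0003
```

```bash
python3 -m creep '[{"slide":[0,2,0],"roll":0,"grip":1},{"slide":[0,4,0],"roll":0,"grip":1},{"slide":[0,6,0],"roll":0,"grip":1},{"slide":[0,6,0],"roll":0,"grip":1}]';python3 -m creep '[{"slide":[0,2,0],"roll":0,"grip":1},{"slide":[0,4,0],"roll":0,"grip":1},{"slide":[0,6,0],"roll":0,"grip":1},{"slide":[0,6,0],"roll":0,"grip":1}]'
```

```text
time: 21.65
tool_pos: [0.5437, -0.1453, 0.0393]
ee_rot: [-1.573, -0.001, 1.908]
wrist_force: [-1.3, 2.7, 3.9]
width: 0.0007
time: 21.98
tool_pos: [0.5433, -0.1437, 0.0381]
ee_rot: [-1.573, -0.003, 1.909]
wrist_force: [-9.9, 7.8, 26.3]
width: 0.0011
```

```bash
python3 -m creep '[{"slide":[0,-15,0],"roll":0,"grip":1},{"slide":[0,-35,0],"roll":0,"grip":1},{"slide":[13,-38,-27],"roll":0,"grip":1},{"slide":[27,-38,-54],"roll":0,"grip":1},{"slide":[40,-38,-82],"roll":0,"grip":1},{"slide":[40,-30,-82],"roll":0,"grip":1},{"slide":[40,-22,-82],"roll":0,"grip":1},{"slide":[40,-16,-82],"roll":0,"grip":1},{"slide":[40,-16,-82],"roll":0,"grip":1}]';python3 -m creep '[{"slide":[0,2,0],"roll":0,"grip":1},{"slide":[0,4,0],"roll":0,"grip":1},{"slide":[0,6,0],"roll":0,"grip":1},{"slide":[0,8,0],"roll":0,"grip":1},{"slide":[0,10,0],"roll":0,"grip":1},{"slide":[0,10,0],"roll":0,"grip":1}]'
```

```text
time: 22.73
tool_pos: [0.6047, -0.0814, 0.0454]
ee_rot: [-1.566, -0.003, 1.907]
wrist_force: [-0.3, 0.6, -0.5]
width: 0.0006
time: 23.23
tool_pos: [0.6072, -0.0812, 0.0384]
ee_rot: [-1.571, 0.0, 1.908]
wrist_force: [0.8, -0.7, -0.3]
width: 0.0007
```

```bash
python3 -m creep '[{"slide":[0,2,0],"roll":0,"grip":1},{"slide":[0,4,0],"roll":0,"grip":1},{"slide":[0,6,0],"roll":0,"grip":1},{"slide":[0,6,0],"roll":0,"grip":1}]'; python3 -m creep '[{"slide":[0,2,0],"roll":0,"grip":1},{"slide":[0,4,0],"roll":0,"grip":1},{"slide":[0,4,0],"roll":0,"grip":1}]'
```

```text
time: 23.57
tool_pos: [0.6075, -0.0812, 0.0381]
ee_rot: [-1.572, 0.002, 1.908]
wrist_force: [-8.7, 1.3, 20.3]
width: 0.0007
time: 23.82
tool_pos: [0.6076, -0.0812, 0.0379]
ee_rot: [-1.573, 0.002, 1.909]
wrist_force: [-15.5, 1.9, 34.1]
width: 0.0004
```

```bash
python3 -m creep '[{"slide":[0,-20,0],"roll":0,"grip":1},{"slide":[-14,-30,0],"roll":0,"grip":1},{"slide":[-27,-30,0],"roll":0,"grip":1},{"slide":[-40,-30,0],"roll":0,"grip":1},{"slide":[-40,-20,0],"roll":0,"grip":1},{"slide":[-40,-13,0],"roll":0,"grip":1},{"slide":[-40,-7,0],"roll":0,"grip":1},{"slide":[-40,-4,0],"roll":0,"grip":1},{"slide":[-40,-4,0],"roll":0,"grip":1}]';python3 -m creep '[{"slide":[0,-20,0],"roll":0,"grip":1},{"slide":[0,-30,15],"roll":0,"grip":1},{"slide":[0,-30,45],"roll":0,"grip":1},{"slide":[0,-30,82],"roll":0,"grip":1},{"slide":[0,-25,82],"roll":0,"grip":1},{"slide":[0,-15,82],"roll":0,"grip":1},{"slide":[0,-8,82],"roll":0,"grip":1},{"slide":[0,-4,82],"roll":0,"grip":1},{"slide":[0,0,82],"roll":0,"grip":1},{"slide":[0,0,82],"roll":0,"grip":1}]'
```

```text
time: 24.57
tool_pos: [0.6198, -0.1194, 0.038]
ee_rot: [-1.57, 0.002, 1.908]
wrist_force: [-10.8, -0.2, 26.2]
width: 0.0006
time: 25.4
tool_pos: [0.5427, -0.1452, 0.038]
ee_rot: [-1.568, -0.001, 1.91]
wrist_force: [-15.6, 4.3, 31.0]
width: 0.0005
```

Every press point, on both gauges, reads 38.0 mm. Next I'll retreat upward, recheck visually and open the gripper.

```bash
python3 -m creep '[{"slide":[0,-20,0],"roll":0,"grip":1},{"slide":[0,-50,0],"roll":0,"grip":1},{"slide":[0,-90,0],"roll":0,"grip":0.5},{"slide":[10,-130,-20],"roll":0,"grip":0.2},{"slide":[40,-165,-50],"roll":0,"grip":0},{"slide":[75,-190,-75],"roll":0,"grip":0},{"slide":[90,-200,-90],"roll":0,"grip":0},{"slide":[90,-200,-90],"roll":0,"grip":0},{"slide":[90,-200,-90],"roll":0,"grip":0},{"slide":[90,-200,-90],"roll":0,"grip":0},{"slide":[90,-200,-90],"roll":0,"grip":0}]'
python3 - <<'E'
from h import *
c=camera_info("wrist");np.save("c10.npy",c)
im=snapshot("wrist")[:,:,::-1]
cv2.imwrite("pics/w10.png",(255*(im/255.)**.8).astype(np.uint8))
a=snapshot("scene")[:,:,::-1][220:330,215:355];b=snapshot("side")[:,:,::-1][190:290,240:380]
cv2.imwrite("pics/s10.png",np.hstack([cv2.resize(a,(400,314)),cv2.resize(b,(400,314))]))
E
```

```text
time: 26.32
tool_pos: [0.5976, -0.0319, 0.2298]
ee_rot: [-1.567, -0.001, 1.907]
wrist_force: [-0.2, -0.4, 0.6]
width: 0.0571
```

View pics/w10.png

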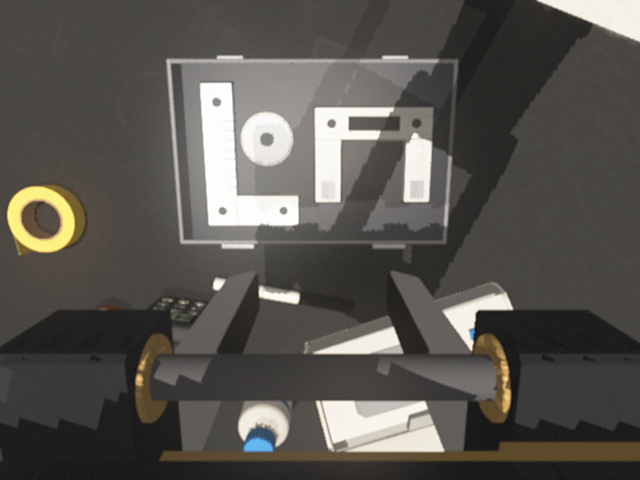

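View pics/s10.png

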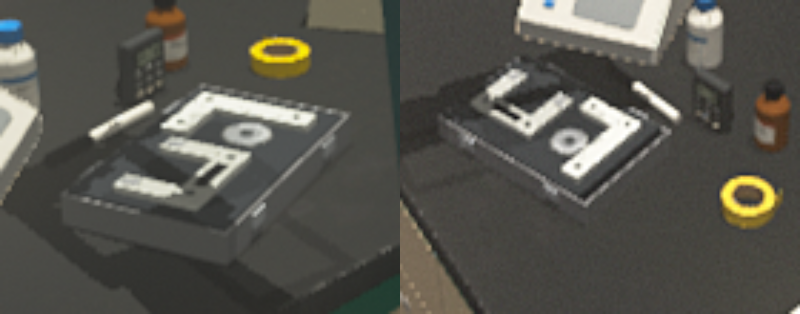

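Both gauges sit flush and level in their own cutouts: the L at (240,155) and the U at (375,155). The marker, timer and tape roll look undisturbed, and the gripper is clear and opening. I'm handing in.

```bash
python3 -m creep '[{"slide":[0,0,0],"roll":0,"grip":0},{"slide":[0,0,0],"roll":0,"grip":0},{"slide":[0,0,0],"roll":0,"grip":0},{"slide":[0,0,0],"roll":0,"grip":0},{"slide":[0,0,0],"roll":0,"grip":0}]'; python3 -c "
from bench import ticket
print(ticket.close_job())"
```

```text
time: 26.88
tool_pos: [0.5981, -0.0314, 0.2326]
ee_rot: [-1.571, 0.0, 1.908]
wrist_force: [0.6, 0.4, 0.3]
width: 0.0938
the job is handed in; nothing more can be done
None
```

Both gauges are in their own cutouts and pressed home. I handed the job in at about 27 s of the 67 s, with the gripper open and about 0.23 m above the worktop. The hand-in gives no verdict.

- **What I did:** I picked up the bow gauge and the angle gauge one after the other, located the cutouts with the wrist camera, and lowered each gauge until the ridges pushed back. I then let go and pressed with shut fingers at the ridge points and a third point on each gauge.
- **Seating checks:** At all three press points on each gauge, the upper face stopped at 38 mm (37.9 to 38.1) under 20 to 34 N, which is the stated home height and level. I rechecked the angle gauge's long arm after pressing its short arm, and it still read 38.0 mm.
- **Bystanders:** The last pictures show the marker, tape roll and timer looking undisturbed. I judged that by eye and did not measure it. I never went near the red look-alike.
- **What disagreed:** The wrist camera placed the seated bow gauge 1 to 2 mm from where the gripper put it. That is within the camera calibration and the cutout play. I did not measure the final x, y or turn of either gauge.
- **What I did not see:** The angle gauge's short arm showed no clear ridge force before it reached home.

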